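Plug straightened filter modules into the test board, then click its battery on

ROBOT

A 6-joint arm with a two-finger parallel gripper is mounted at the origin on the work surface; the furniture and walls round the work are solid. World frame = base frame: x ahead of the robot, y to its left, z up, the work surface at z = 0. Lengths are in m, angles in rad, forces in N, time in s.
With the tool pointing down it reaches from about 0.35 to 0.875 m from the base axis. Payload 15.5 kg.
Tool frame: the origin (TCP) lies at the very end of the fingers, on their centre line; the grasp point (between the pads) lies behind it (env.grasp_offset is the z of the grasp point in the tool frame, in m); z points along the fingers, y is the line along which they close (so a half turn about z gives the same grasp; the last joint's range is limited). The gripper opens to 85 mm and grips with 20 to 120 N. Pads are 22 mm wide; open, the fingers measure 114 mm over their backs; the gripper's body (76 mm by 85 mm) begins 54 mm behind the grasp point. The pads swing forward as they close: fully open they stand 13 mm farther back than shut.
Start: joints at [1.206, 0.494, 1.345, -0, 1.302, -0.096], TCP at [0.167, 0.602, 0.231] pointing down, gripper open.
Joint ranges: [-2.91, 2.91], [-0.82, 2.16], [0.22, 2.67], [-1.22, 4.37], [0.12, 2.79], [-3.08, 3.08]. Speed limits (rad/s): [1.89, 1.89, 2.57, 3.01, 3.01, 3.01].

INTERFACE

Orientations are given as a rotation vector (axis times angle).
In Python, from plant import env, eyes gives the robot as it stands. Calls block until the motion is done:
- env.reach(position, orientation): joint-space move of the TCP to a pose.
- env.move_linear(position, max_speed=0.15, orientation=None, guard=None): straight line of the TCP; orientation=None keeps the orientation; max_speed is the mean speed in m/s. With guard (N) it stops when the force on the tool has changed by that much, and returns True; else False.
- env.goto_joints(angles): joint-space move.
- env.gripper_open() and env.clamp(squeeze=None): open the fingers fully, or close them until they stop; squeeze is the grip in N (None keeps the last).
- env.dwell(seconds).
- env.solve_ik(position, orientation): joint angles nearest the present ones, or None.
- env.get_state(): the state.
- eyes.read_camera(name): name is "scene" or "top" or "wrist"; returns a dict with "img" (480x640x3 uint8, blue, green, red), "fx", "fy", "cx", "cy" (pixels), "cam_to_world" (4x4, takes a point from camera to world coordinates); the wrist camera has in their place "tool_from_camera" (4x4, takes a point from camera to tool coordinates, whose origin is the TCP and whose axes are the flange's). Camera axes: x right, y down, z forward; pixel columns grow to the right and rows downward; lengths in m; the calibration is good to about 2 mm. A picture is of the moment at which its call begins: read the wrist's pose just before it. There is no depth.
A pose or a line that the arm cannot do raises env.IKError and nothing moves.
- env.close_job(): hands the job in; it is judged then, once.
The state is a dict: "time_s": time; "joints": joint angles; "qd": joint speeds; "joint_torque": joint torques, N m; "tool_pos": TCP position; "tcp_rot": TCP orientation; "ft_force": force on the tool from outside, world axes, zero at the start; "torque": the same for the moment, N m; "opening": finger opening in m; "grip_force": force on a finger pad.
Only numpy, scipy, OpenCV 4.12 (cv2) and the standard library are available. Lean on these libraries where they do the work, as an engineer would, in place of code of your own. Each camera call takes 0.05 s, during which the arm holds its last target. There are 200 camera calls.

TASK

Get the filter test board ready to measure: free the module that is stuck flush in the pin-straightening die by pressing its knockout lever down, and plug that module and every other filter module on the bench fully home into the board, one in each socket (any socket, either way round), all six blades in their slots. Only when all of them are in, connect power: set the battery pack on the open front end of the board's shoe rail and slide it back until the detent holds it. Leave the other things on the bench where they are.

Things in the scene. Friction and masses are not known exactly. Their poses are not given: they have to be found in the camera images.
- module_1: Filter module stuck in the die. Bare metal can 84 x 32 x 22 mm (x, y, z) over a row of six brass blades spaced 12 mm along x, each 5 (x) x 27 (y) x 11 mm with rounded tips; 33 mm high, 0.07 to 0.14 kg. Origin: centre of the underside at the blade tips; the can spans z = 11 to 33 mm, x runs along it. Its top stands 1 mm above the die: no grip until it is knocked out. Both ends are alike.
- module_2: Another filter module equal to module_1, standing on its blades on the bench (may be absent).
- module_3: Another filter module equal to module_1, standing on its blades on the bench (may be absent).
- module_4: Another filter module equal to module_1, standing on its blades on the bench (may be absent).
- die: Pin-straightening die, fixed to the bench: dark steel block 111 x 63 mm, top 39 mm above the bench, with an 87 x 35 mm cavity (long side along x) that holds module_1, on an aluminium foot 150 x 86 x 7 mm. Origin at bench level under the middle of the cavity. The knockout lever sticks out of its -x end.
- knockout_lever (a joint): Angle of the die's knockout lever: 0 up (start) to 0.45 rad down. Pressing it down raises two rods under the module's ends, 36 mm per rad, and lifts it straight up by 16 mm at full travel: 17 mm of the can then stand above the die, 5 mm still in the cavity. Stiff (3 to 8 N at the pad); stays where it is left.
- lever_pad (a point): Middle of the top of the lever's black pad (28 x 26 mm), about 52 mm above the bench at the start, 23 mm at full travel. It moves with the lever, on an arc of 66 mm radius about a pin 32 mm above the bench, 62 mm from the die's origin.
- board: Test board, fixed to the bench: aluminium plate 132 mm (x) x 294 mm (y) x 8 mm with four black sockets (at y = +123, +65, +7 and -51 mm) and a battery shoe rail at y = -118 mm. Origin at bench level under its middle; x points across it to the brass coaxial jacks on its back edge, z up.
- seat_1 (a point): Where a module's origin is when plugged fully into socket 1, its x along the board's x (either way round). The socket is a black block 92 x 40 mm, top 22 mm above the bench (11 mm above this point), with six slots 8 (x) x 30 (y) mm, 12 mm apart, 14 mm deep; a fully plugged can rests on the block's top.
- seat_2 (a point): Where a module's origin is when plugged fully into socket 2, its x along the board's x (either way round). The socket is a black block 92 x 40 mm, top 22 mm above the bench (11 mm above this point), with six slots 8 (x) x 30 (y) mm, 12 mm apart, 14 mm deep; a fully plugged can rests on the block's top.
- seat_3 (a point): Where a module's origin is when plugged fully into socket 3, its x along the board's x (either way round). The socket is a black block 92 x 40 mm, top 22 mm above the bench (11 mm above this point), with six slots 8 (x) x 30 (y) mm, 12 mm apart, 14 mm deep; a fully plugged can rests on the block's top.
- seat_4 (a point): Where a module's origin is when plugged fully into socket 4, its x along the board's x (either way round). The socket is a black block 92 x 40 mm, top 22 mm above the bench (11 mm above this point), with six slots 8 (x) x 30 (y) mm, 12 mm apart, 14 mm deep; a fully plugged can rests on the block's top.
- battery: Loose battery pack, grey and black box 80 x 50 x 47.5 mm (x, y, z), 0.2 to 0.42 kg. Origin: centre of its underside; x points to the leading end (the end with white marks on top; the other has a paper label). A channel 37 mm wide, 12.5 mm deep runs under it; below its leading half lips 4 mm thick narrow the mouth to 24 mm. A groove crosses the channel's roof 20 mm ahead of the origin.
- battery_nose (a point): Middle of the battery's leading end face, 40 mm ahead of its origin and 32.5 mm above its underside; at home it is the end against the stop.
- shoe_entry (a point): Where the battery's origin is when set down on the open front end of the shoe rail, its x along the board's x. Here the rail is a plain bar 18 mm wide, top 24 mm above the bench, which the channel goes down over; farther back it carries a flange 34 mm wide, 6 mm thick, with rounded front corners, and the lips must slide under that.
- shoe_home (a point): Where the battery's origin is when home on the shoe, 48 mm along the board's x from shoe_entry. A sprung roller in the rail drops into the battery's groove here; riding over it in the last 25 mm takes up to 15 N. An end stop stands 1.5 mm farther on.
- tape: Roll of black tape, 54 mm across, a bystander.
- spanner: Torque spanner, 151 mm long, a bystander.
- driver: Screwdriver with a blue handle, 157 mm long, a bystander.
Not all that is in view belongs to the job. Leave any purple look-alike of the module_2 alone.

How it is judged:
On the way, in this order (a step that is already met when the one before it is completed fails the run):
1. every module that is there is plugged fully home in a socket, while the battery is not yet on (((horizontal distance between module_1 and seat_1 below 0.004 m and z of module_1 in the frame of seat_1 below 0.003 m and angle between the x axis of module_1 and the x axis of board, either way round below 0.06 rad and angle between module_1's own z axis and vertical below 0.06 rad) or (horizontal distance between module_1 and seat_2 below 0.004 m and z of module_1 in the frame of seat_2 below 0.003 m and angle between the x axis of module_1 and the x axis of board, either way round below 0.06 rad and angle between module_1's own z axis and vertical below 0.06 rad) or (horizontal distance between module_1 and seat_3 below 0.004 m and z of module_1 in the frame of seat_3 below 0.003 m and angle between the x axis of module_1 and the x axis of board, either way round below 0.06 rad and angle between module_1's own z axis and vertical below 0.06 rad) or (horizontal distance between module_1 and seat_4 below 0.004 m and z of module_1 in the frame of seat_4 below 0.003 m and angle between the x axis of module_1 and the x axis of board, either way round below 0.06 rad and angle between module_1's own z axis and vertical below 0.06 rad)) and ((horizontal distance between module_2 and seat_1 below 0.004 m and z of module_2 in the frame of seat_1 below 0.003 m and angle between the x axis of module_2 and the x axis of board, either way round below 0.06 rad and angle between module_2's own z axis and vertical below 0.06 rad) or (horizontal distance between module_2 and seat_2 below 0.004 m and z of module_2 in the frame of seat_2 below 0.003 m and angle between the x axis of module_2 and the x axis of board, either way round below 0.06 rad and angle between module_2's own z axis and vertical below 0.06 rad) or (horizontal distance between module_2 and seat_3 below 0.004 m and z of module_2 in the frame of seat_3 below 0.003 m and angle between the x axis of module_2 and the x axis of board, either way round below 0.06 rad and angle between module_2's own z axis and vertical below 0.06 rad) or (horizontal distance between module_2 and seat_4 below 0.004 m and z of module_2 in the frame of seat_4 below 0.003 m and angle between the x axis of module_2 and the x axis of board, either way round below 0.06 rad and angle between module_2's own z axis and vertical below 0.06 rad)) and ((horizontal distance between module_3 and seat_1 below 0.004 m and z of module_3 in the frame of seat_1 below 0.003 m and angle between the x axis of module_3 and the x axis of board, either way round below 0.06 rad and angle between module_3's own z axis and vertical below 0.06 rad) or (horizontal distance between module_3 and seat_2 below 0.004 m and z of module_3 in the frame of seat_2 below 0.003 m and angle between the x axis of module_3 and the x axis of board, either way round below 0.06 rad and angle between module_3's own z axis and vertical below 0.06 rad) or (horizontal distance between module_3 and seat_3 below 0.004 m and z of module_3 in the frame of seat_3 below 0.003 m and angle between the x axis of module_3 and the x axis of board, either way round below 0.06 rad and angle between module_3's own z axis and vertical below 0.06 rad) or (horizontal distance between module_3 and seat_4 below 0.004 m and z of module_3 in the frame of seat_4 below 0.003 m and angle between the x axis of module_3 and the x axis of board, either way round below 0.06 rad and angle between module_3's own z axis and vertical below 0.06 rad)) and ((horizontal distance between module_4 and seat_1 below 0.004 m and z of module_4 in the frame of seat_1 below 0.003 m and angle between the x axis of module_4 and the x axis of board, either way round below 0.06 rad and angle between module_4's own z axis and vertical below 0.06 rad) or (horizontal distance between module_4 and seat_2 below 0.004 m and z of module_4 in the frame of seat_2 below 0.003 m and angle between the x axis of module_4 and the x axis of board, either way round below 0.06 rad and angle between module_4's own z axis and vertical below 0.06 rad) or (horizontal distance between module_4 and seat_3 below 0.004 m and z of module_4 in the frame of seat_3 below 0.003 m and angle between the x axis of module_4 and the x axis of board, either way round below 0.06 rad and angle between module_4's own z axis and vertical below 0.06 rad) or (horizontal distance between module_4 and seat_4 below 0.004 m and z of module_4 in the frame of seat_4 below 0.003 m and angle between the x axis of module_4 and the x axis of board, either way round below 0.06 rad and angle between module_4's own z axis and vertical below 0.06 rad)) and not (x of battery in the frame of shoe_home between -0.003 and 0.003 m and y of battery in the frame of shoe_home between -0.004 and 0.004 m and z of battery in the frame of shoe_home below 0.003 m and angle between the x axis of battery and the x axis of board, either way round below 0.08 rad and angle between battery's own z axis and vertical below 0.08 rad and x of battery_nose in the frame of shoe_home above 0.03 m)), for 0.2 s.
2. the battery is home on the shoe (x of battery in the frame of shoe_home between -0.003 and 0.003 m and y of battery in the frame of shoe_home between -0.004 and 0.004 m and z of battery in the frame of shoe_home below 0.003 m and angle between the x axis of battery and the x axis of board, either way round below 0.08 rad and angle between battery's own z axis and vertical below 0.08 rad and x of battery_nose in the frame of shoe_home above 0.03 m), for 0.2 s.
At the end, for the whole second after the job is handed in: Every module present is in a socket: within 4 mm of the seat point across, at most 3 mm above it, in line and upright within 0.06 rad. The battery is within 3 mm of shoe_home along the rail, 4 mm across, at most 3 mm above, in line within 0.08 rad. All at rest (all of step 2 and ((horizontal distance between module_1 and seat_1 below 0.004 m and z of module_1 in the frame of seat_1 below 0.003 m and angle between the x axis of module_1 and the x axis of board, either way round below 0.06 rad and angle between module_1's own z axis and vertical below 0.06 rad) or (horizontal distance between module_1 and seat_2 below 0.004 m and z of module_1 in the frame of seat_2 below 0.003 m and angle between the x axis of module_1 and the x axis of board, either way round below 0.06 rad and angle between module_1's own z axis and vertical below 0.06 rad) or (horizontal distance between module_1 and seat_3 below 0.004 m and z of module_1 in the frame of seat_3 below 0.003 m and angle between the x axis of module_1 and the x axis of board, either way round below 0.06 rad and angle between module_1's own z axis and vertical below 0.06 rad) or (horizontal distance between module_1 and seat_4 below 0.004 m and z of module_1 in the frame of seat_4 below 0.003 m and angle between the x axis of module_1 and the x axis of board, either way round below 0.06 rad and angle between module_1's own z axis and vertical below 0.06 rad)) and ((horizontal distance between module_2 and seat_1 below 0.004 m and z of module_2 in the frame of seat_1 below 0.003 m and angle between the x axis of module_2 and the x axis of board, either way round below 0.06 rad and angle between module_2's own z axis and vertical below 0.06 rad) or (horizontal distance between module_2 and seat_2 below 0.004 m and z of module_2 in the frame of seat_2 below 0.003 m and angle between the x axis of module_2 and the x axis of board, either way round below 0.06 rad and angle between module_2's own z axis and vertical below 0.06 rad) or (horizontal distance between module_2 and seat_3 below 0.004 m and z of module_2 in the frame of seat_3 below 0.003 m and angle between the x axis of module_2 and the x axis of board, either way round below 0.06 rad and angle between module_2's own z axis and vertical below 0.06 rad) or (horizontal distance between module_2 and seat_4 below 0.004 m and z of module_2 in the frame of seat_4 below 0.003 m and angle between the x axis of module_2 and the x axis of board, either way round below 0.06 rad and angle between module_2's own z axis and vertical below 0.06 rad)) and ((horizontal distance between module_3 and seat_1 below 0.004 m and z of module_3 in the frame of seat_1 below 0.003 m and angle between the x axis of module_3 and the x axis of board, either way round below 0.06 rad and angle between module_3's own z axis and vertical below 0.06 rad) or (horizontal distance between module_3 and seat_2 below 0.004 m and z of module_3 in the frame of seat_2 below 0.003 m and angle between the x axis of module_3 and the x axis of board, either way round below 0.06 rad and angle between module_3's own z axis and vertical below 0.06 rad) or (horizontal distance between module_3 and seat_3 below 0.004 m and z of module_3 in the frame of seat_3 below 0.003 m and angle between the x axis of module_3 and the x axis of board, either way round below 0.06 rad and angle between module_3's own z axis and vertical below 0.06 rad) or (horizontal distance between module_3 and seat_4 below 0.004 m and z of module_3 in the frame of seat_4 below 0.003 m and angle between the x axis of module_3 and the x axis of board, either way round below 0.06 rad and angle between module_3's own z axis and vertical below 0.06 rad)) and ((horizontal distance between module_4 and seat_1 below 0.004 m and z of module_4 in the frame of seat_1 below 0.003 m and angle between the x axis of module_4 and the x axis of board, either way round below 0.06 rad and angle between module_4's own z axis and vertical below 0.06 rad) or (horizontal distance between module_4 and seat_2 below 0.004 m and z of module_4 in the frame of seat_2 below 0.003 m and angle between the x axis of module_4 and the x axis of board, either way round below 0.06 rad and angle between module_4's own z axis and vertical below 0.06 rad) or (horizontal distance between module_4 and seat_3 below 0.004 m and z of module_4 in the frame of seat_3 below 0.003 m and angle between the x axis of module_4 and the x axis of board, either way round below 0.06 rad and angle between module_4's own z axis and vertical below 0.06 rad) or (horizontal distance between module_4 and seat_4 below 0.004 m and z of module_4 in the frame of seat_4 below 0.003 m and angle between the x axis of module_4 and the x axis of board, either way round below 0.06 rad and angle between module_4's own z axis and vertical below 0.06 rad)) and linear speed of each of module_1, module_2, module_3, module_4, battery below 0.01 m/s); the robot touches nothing.
It fails at once if the tape was moved more than 4 cm (distance of tape from where it was at the start of the episode above 0.04 m).
It fails at once if the spanner was moved more than 4 cm (distance of spanner from where it was at the start of the episode above 0.04 m).
It fails at once if the driver was moved more than 4 cm (distance of driver from where it was at the start of the episode above 0.04 m).
Of module_2, module_3, module_4 only 2 to 3 are there at a start; the rules pass over those that are not, and their reading is None.
At some moment in a run one of module_2, module_3, battery may be knocked a few centimetres aside while the robot is not near it.
Once in a run the grip may slacken for a moment while it holds something.
It also fails if it takes over 208 s, if anything falls off the work surface, if the arm or the gripper's body presses on something with over 40 N, if the wrist force passes 120 N, or if a joint passes its speed limit or range.

## Working session

There is one attempt and no reset: what is moved stays moved. The work goes in short steps, each a Python script; the robot and the scene stay as the last script left them, time stands still between calls to the robot, and variables do not carry over. Pictures are saved under pics/ and viewed, at most 14 in all, crops included, and the job is handed in when it is done.

```bash
ls; mkdir -p pics; python3 - <<'E'
from plant import env, eyes
import cv2,numpy as np
s=env.get_state();print(s['time_s'],s['tool_pos'],s['tcp_rot'],s['opening'],env.grasp_offset)
for n in ['top','scene']:
    c=eyes.read_camera(n);cv2.imwrite(f'pics/{n}0.png',c['img']);print(n,c['fx'],c['cx'],c['cy'],np.round(c['cam_to_world'],3).tolist())
c=eyes.read_camera('wrist');print(c['fx'],c['cx'],c['cy'],c['tool_from_camera'].tolist() if hasattr(c['tool_from_camera'],'tolist') else c['tool_from_camera'])
E
```

```text
pics
0.0 [0.16646563 0.60208462 0.23069808] [-4.22531860e-01 -3.11276929e+00  1.79696886e-03] 0.08501946114048996 -0.0187
top 540.7579315503546 321.15330774662385 235.70693280070986 [[0.014, -0.988, 0.154, 0.169], [-1.0, -0.013, 0.009, 0.154], [-0.007, -0.154, -0.988, 1.442], [0.0, 0.0, 0.0, 1.0]]
scene 601.5865142722527 318.9571458758546 241.77688623435805 [[-0.703, -0.262, 0.661, -0.72], [-0.71, 0.289, -0.642, 1.195], [-0.023, -0.921, -0.389, 0.704], [0.0, 0.0, 0.0, 1.0]]
376.912476530674 318.4602450588351 233.97748149639693 [[-0.0003359220678732961, -0.965641607306544, -0.25987722754177045, 0.06637506971163426], [0.9999986525784116, -0.0007419661860832374, 0.0014643522591475432, -0.0011220325527540043], [-0.001606859584555294, -0.25987638546934494, 0.9656405554230119, -0.1422608621281679], [0.0, 0.0, 0.0, 1.0]]
```

View pics/top0.png

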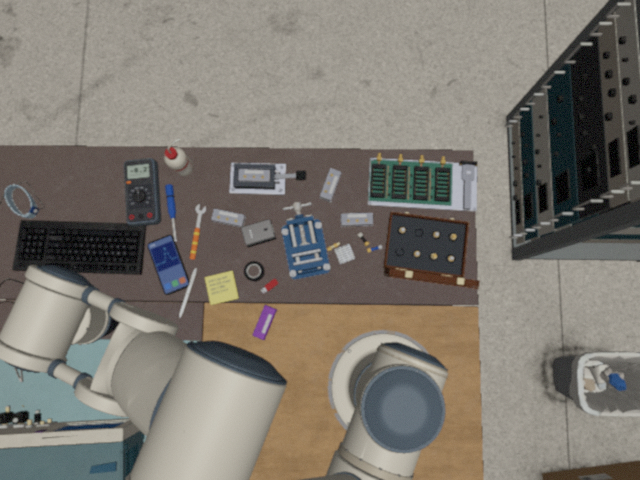

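View pics/scene0.png

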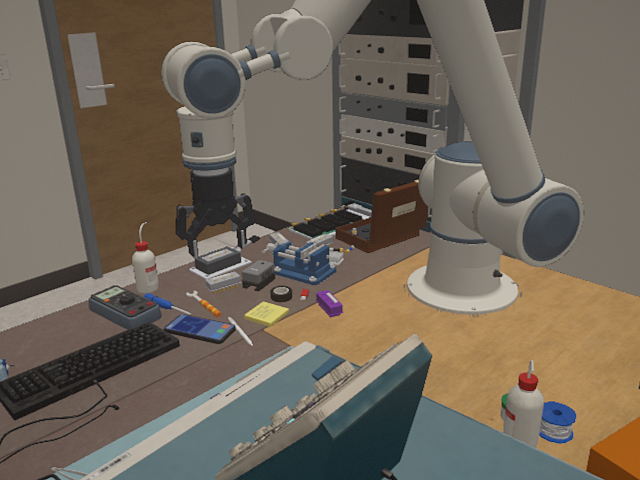

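The top view shows the die at (258,177) with its lever to the right, and modules near (228,216), (330,184) and (356,219). The battery is at (259,232), the board at (422,183) with its rail at (468,185), the tape at (254,270), and a purple look-alike at (265,322). Next I'll enlarge it.

```bash
cat > h.py <<'E'
from plant import env, eyes
import cv2,numpy as np
from scipy.spatial.transform import Rotation as R
def ray(c,uv,z,T=None):
    T=c['cam_to_world'] if T is None else T
    T=np.array(T); d=T[:3,:3]@np.array([(uv[0]-c['cx'])/c['fx'],(uv[1]-c['cy'])/c['fy'],1]); o=T[:3,3]
    return o+d*(z-o[2])/d[2]
def ori(yaw):
    "tool down, closing line (tool y) at world angle yaw"
    y=np.array([np.cos(yaw),np.sin(yaw),0]);z=np.array([0,0,-1.]);x=np.cross(y,z)
    return R.from_matrix(np.c_[x,y,z]).as_rotvec()
def wrist(name=None):
    s=env.get_state();c=eyes.read_camera('wrist')
    T=np.eye(4);T[:3,:3]=R.from_rotvec(s['tcp_rot']).as_matrix();T[:3,3]=s['tool_pos']
    c['cam_to_world']=T@np.array(c['tool_from_camera'])
    if name: cv2.imwrite(f'pics/{name}.png',c['img']);np.savez(f'pics/{name}.npz',**{k:c[k] for k in('fx','fy','cx','cy','cam_to_world')})
    return c
def load(name): return {k:v for k,v in np.load(f'pics/{name}.npz').items()}
E
python3 - <<'E'
from h import *
i=cv2.imread('pics/top0.png');cv2.imwrite('pics/t1.png',cv2.resize(i[145:265,205:485],(784,336),interpolation=cv2.INTER_CUBIC))
c=eyes.read_camera('top');np.savez('pics/top.npz',**{k:c[k] for k in('fx','fy','cx','cy','cam_to_world')})
for n,p,z in [('die',(257,176),.039),('pad',(300,175),.052),('m',(228,216),.033),('m',(330,184),.033),('m',(356,219),.033),('bat',(259,232),.047),('board',(422,183),.02),('rail',(468,185),.024)]: print(n,np.round(ray(c,p,z),3))
for i in (1,2,3):print()
E
```

```text
die [0.547 0.341 0.039]
pad [0.548 0.225 0.052]
m [0.439 0.415 0.033]
m [0.529 0.145 0.033]
m [0.435 0.075 0.033]
bat [0.394 0.329 0.047]
board [ 0.538 -0.103  0.02 ]
rail [ 0.533 -0.226  0.024]
```

View pics/t1.png

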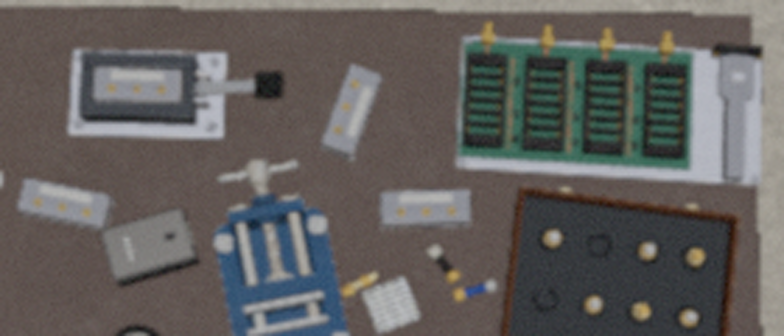

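The crop confirms the layout: three loose modules, the die lever pointing to -y, and the rail's stop at its far (+x) end. I'll take closer wrist views next.

```bash
python3 - <<'E'
from h import *
for n,p,yaw in [('wd',(0.48,0.32,.20),np.pi/2),('wb',(0.52,-0.08,.2),np.pi/2)]:
    env.reach(np.array(p),ori(yaw));wrist(n)
    s=env.get_state();print(n,s['time_s'],np.round(s['joints'],2))
E
```

```text
wd 1.8083 [ 0.49  0.46  1.51  0.    1.18 -1.09]
wb 3.35 [-0.26  0.39  1.63  0.    1.12 -1.84]
```

View pics/wd.png

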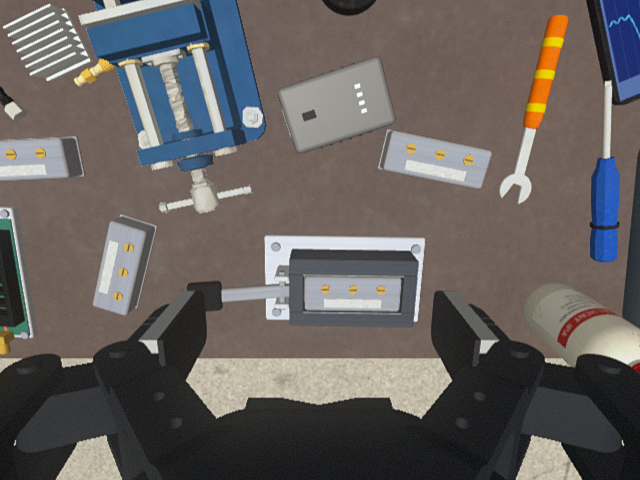

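View pics/wb.png

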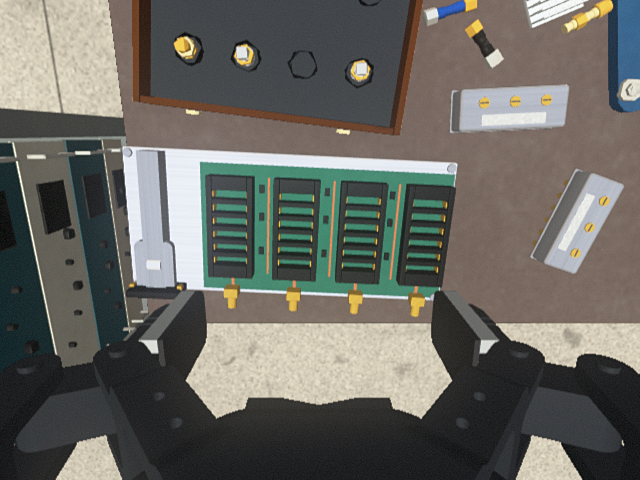

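The wrist views show module 1 in the die at (353,293), the pad at (204,296), and the battery at (337,105) with its white marks at its right, (+y), end. The loose modules are at (436,158), (124,266) and (40,158). The board's four sockets run from x=230 to 427 and its rail is at (152,220). An enlarged crop of the board will let me fit its pose.

```bash
python3 - <<'E'
from h import *
i=cv2.imread('pics/wb.png');a=cv2.resize(i[145:305,115:465],(787,360),interpolation=cv2.INTER_CUBIC)
cv2.imwrite('pics/wb2.png',a)
i=cv2.imread('pics/wd.png');a=cv2.resize(i[40:340,180:500],(640,600),interpolation=cv2.INTER_CUBIC)
cv2.imwrite('pics/wd2.png',a)
E
```

```text
(no output)
```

View pics/wb2.png

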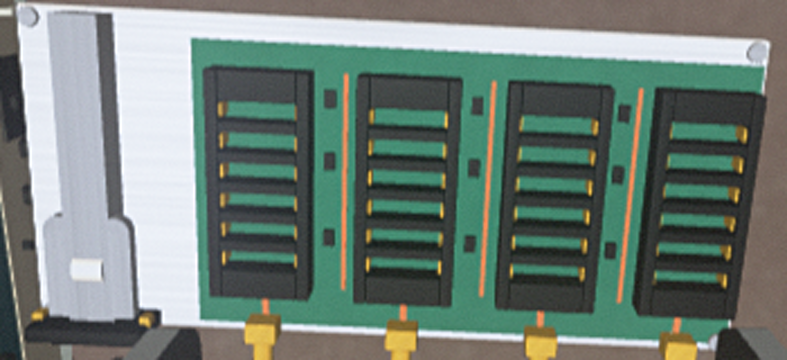

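View pics/wd2.png

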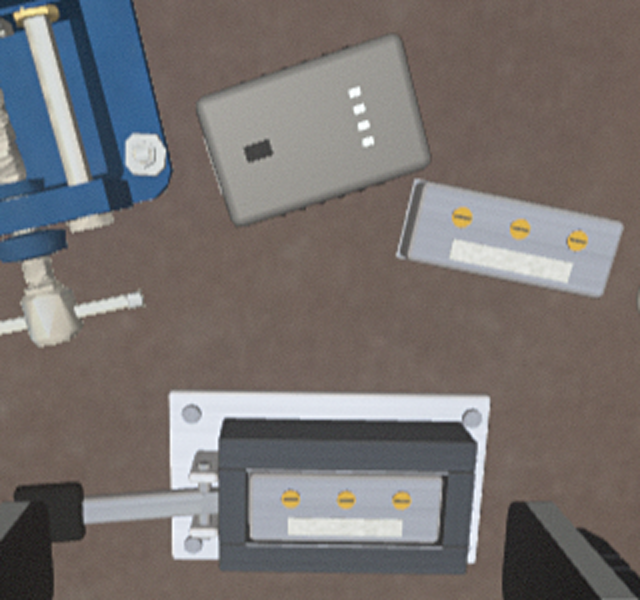

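In the board crop, the slot-row midpoints for sockets 4, 3, 2 and 1 are near (258,110), (410,120), (559,126) and (708,133), and the blocks' far ends are at y 297–316. In the die crop, module 1's top spans (250,474)–(440,543). The battery corners are (198,102), (400,36), (431,160), (237,225), and the module beside it has corners (424,181), (623,225), (603,297), (411,259). I'll fit the poses and overlay them.

```bash
cat > fit.py <<'E'
from h import *
from scipy.optimize import least_squares
def proj(c,P):
    T=np.linalg.inv(c['cam_to_world']);q=np.c_[P,np.ones(len(P))]@T.T
    return np.c_[c['fx']*q[:,0]/q[:,2]+c['cx'],c['fy']*q[:,1]/q[:,2]+c['cy']]
def place(p,L):
    co,si=np.cos(p[2]),np.sin(p[2]);return np.c_[p[0]+co*L[:,0]-si*L[:,1],p[1]+si*L[:,0]+co*L[:,1],L[:,2]]
def fitc(c,px,lx,ly,z,p0):
    L=np.array([[sx*lx/2,sy*ly/2,z] for sx,sy in((-1,-1),(1,-1),(1,1),(-1,1))])
    # order-free: match each pixel to nearest model corner
    def f(p):
        q=proj(c,place(p,L));d=px[:,None]-q[None];j=np.argmin((d**2).sum(2),1)
        return (px-q[j]).ravel()
    r=least_squares(f,p0);return r.x,np.sqrt(np.mean(r.fun**2))
E
cat > run1.py <<'E'
from fit import *
b=load('wb');d=load('wd')
B=lambda a:np.array(a,float)/2.25+[115,145]
D=lambda a:np.array(a,float)/2+[180,40]
sy=[-.051,.007,.065,.123]
xm=[(258,110,259.5,260,258,297),(409.5,120,404,266,403,303),(559,126,548,272,545,310),(708,133,692,281,685,316)]
def f(p):
    o=[]
    for y,m in zip(sy,xm):
        q=proj(b,place(p,np.array([[-.030,y,.022],[.030,y,.022],[.046,y,.022]])))
        t=B(np.array(m).reshape(3,2)); o+=[(q[0]-t[0])[0],(q[1]-t[1])[0],*(q[2]-t[2])[1:]]
    return o
r=least_squares(f,[.54,-.1,0]);bp=r.x;print('board',np.round(bp,4),np.round(r.fun,2))
res={'board':bp}
for n,c,px,lx,ly,z,p0 in [('m1',d,D([(250,474),(441,476),(440,543),(249,541)]),.084,.032,.040,[.547,.341,1.57]),
 ('mA',d,D([(424,181),(623,225),(603,297),(411,259)]),.084,.032,.033,[.439,.415,1.37]),
 ('bat',d,D([(198,102),(400,36),(431,160),(237,225)]),.08,.05,.0475,[.394,.329,1.8]),
 ('mB',b,np.array([(580,170),(623,186),(577,273),(535,256)]),.084,.032,.033,[.529,.145,-.4]),
 ('mC',b,np.array([(460,91),(567,85),(568,127),(460,131)]),.084,.032,.033,[.435,.075,1.57])]:
    p,e=fitc(c,px,lx,ly,z,p0);res[n]=p;print(n,np.round(p,4),round(e,2))
print('pad',ray(d,(204,296),.052))
np.savez('pose.npz',**res)
ib=cv2.imread('pics/wb.png');idd=cv2.imread('pics/wd.png')
S=2.2
def box(img,c,p,lx,ly,z,off,cx=0,cy=0):
    q=proj(c,place(p,np.array([[cx+a*lx/2,cy+e*ly/2,z] for a,e in((-1,-1),(1,-1),(1,1),(-1,1))])))
    cv2.polylines(img,[np.int32(np.round(((q-off)*S)*16))],True,(0,0,255),1,cv2.LINE_AA,4)
o1=np.array([120,145]);a=cv2.resize(ib[145:305,120:460],None,fx=S,fy=S,interpolation=cv2.INTER_CUBIC)
for y in sy:
    box(a,b,bp,.092,.04,.022,o1,0,y)
    for k in range(6): box(a,b,bp,.008,.03,.022,o1,-.03+.012*k,y)
box(a,b,bp,.132,.294,.008,o1)
o2=np.array([200,50]);a2=cv2.resize(idd[50:330,200:500],None,fx=.8*S,fy=.8*S,interpolation=cv2.INTER_CUBIC) 
cv2.imwrite('pics/ov1.png',a)
E
python3 run1.py
```

```text
board [ 0.5369 -0.1067 -0.0472] [-0.94 -0.66  0.09 -0.48 -0.21  0.24  0.53  0.14 -0.08  1.41  0.19  0.03]
m1 [0.5489 0.3499 1.5617] 0.69
mA [0.435  0.4168 1.3764] 1.51
bat [0.3945 0.3347 1.8752] 2.76
mB [ 0.5273  0.1396 -0.3129] 4.16
mC [0.4358 0.0728 1.6277] 1.78
pad [0.54479745 0.22480075 0.052     ]
```

View pics/ov1.png

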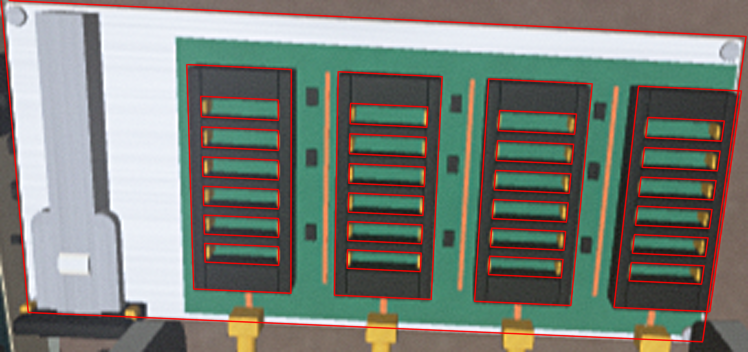

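The overlay matches sockets and slots to within about a pixel, so the board pose is good. Next I'll press the lever, grasp module 1 and check the grip.

```bash
cat >> fit.py <<'E'
P=dict(np.load('pose.npz'))
def st(tag=''):
    s=env.get_state();print(tag,round(s['time_s'],1),'pos',np.round(s['tool_pos'],4),'F',np.round(s['ft_force'],1),'op',round(s['opening'],4),'g',round(s['grip_force'],1),'j6',round(s['joints'][5],2));return s
def seat(k): return place(P['board'],np.array([[0,[.123,.065,.007,-.051][k-1],.011]]))[0]
E
python3 - <<'E'
from fit import *
env.clamp(40)
o=ori(np.pi/2)
env.reach(np.array([.5475,.225,.10]),o);st()
print(env.move_linear(np.array([.5475,.225,.060]),.1))
print(env.move_linear(np.array([.5475,.2235,.0205]),.06,guard=35));st('pressed')
env.move_linear(np.array([.5475,.2235,.12]),.3)
env.gripper_open()
x,y,a=P['m1']
env.reach(np.array([x,y-.0,.16]),ori(np.pi/2));wrist('wk');st()
E
python3 - <<'E'
import cv2
i=cv2.imread('pics/wk.png');cv2.imwrite('pics/wk2.png',cv2.resize(i[60:460,120:520],(600,600)))
E
```

```text
5.3 pos [0.548  0.2241 0.1004] F [0.1 0.  0.6] op -0.0001 g 0.0 j6 -1.28
False
True
pressed 6.5 pos [0.5483 0.2241 0.0234] F [-6.  -1.4 26.8] op -0.0002 g 12.9 j6 -1.28
 8.4 pos [0.5486 0.3496 0.1597] F [ 0.3  0.2 -0.4] op 0.0853 g 0.0 j6 -1.1
```

View pics/wk2.png

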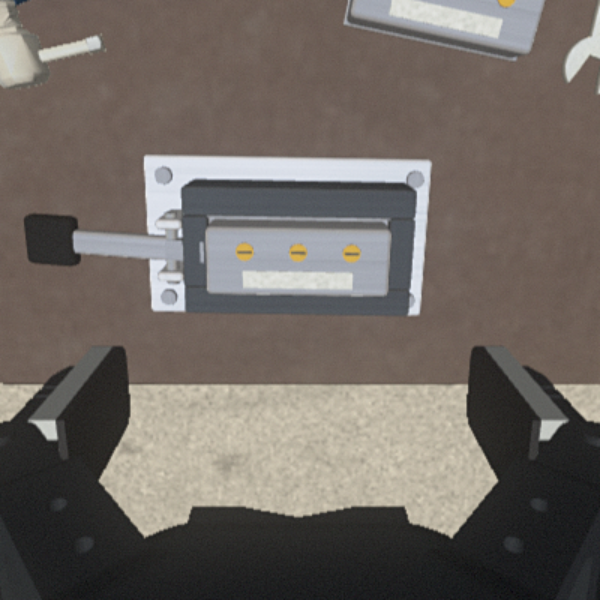

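The picture shows the lever down and module 1 raised, its top at crop (206,225)–(389,294). Next I'll refine its pose, grasp it and insert it in socket 1.

```bash
cat >> fit.py <<'E'
def down(p,off,k,zrel,home=True):
    """insert the held module (origin at TCP-off) in socket k; zrel: release height above home"""
    s=seat(k);o=ori(P['board'][2]+np.pi/2);ux=np.array([np.cos(P['board'][2]),np.sin(P['board'][2]),0])
    uy=np.array([-ux[1],ux[0],0])
    b=s+[0,0,off]+p[0]*ux+p[1]*uy
    env.reach(b+[0,0,.075],o);st('above');env.move_linear(b+[0,0,.016],.15)
    for dx,dy in [(0,0),(.0015,0),(-.0015,0),(0,.0015),(0,-.0015),(.003,0),(-.003,0),(.0015,.0015),(-.0015,.0015),(.0015,-.0015),(-.0015,-.0015)]:
        t=b+dx*ux+dy*uy
        env.move_linear(t+[0,0,.0125],.08)
        hit=env.move_linear(t+[0,0,zrel],.05,guard=15)
        z=env.get_state()['tool_pos'][2]-b[2]
        print('try',dx,dy,'hit',hit,'dz',round(z,4))
        if z<max(zrel+.002,.007): return t,z
    return None,z
def press(t,k):
    "shut fingers push module k home"
    s=seat(k);o=ori(P['board'][2]+np.pi/2)
    env.move_linear(np.array([s[0],s[1],.075]),.2,orientation=o)
    env.clamp(40);hit=env.move_linear(np.array([s[0],s[1],.0425]),.05,guard=25);st('press %s'%hit)
    env.move_linear(np.array([s[0],s[1],.10]),.25)
E
python3 - <<'E'
from fit import *
c=load('wk')
p,e=fitc(c,np.array([(206,225),(390,223),(388,294),(207,295)])/1.5+[120,60],.084,.032,.056,P['m1']);print(p,e)
yaw=p[2]-np.pi/2
env.reach(np.array([p[0],p[1],.12]),ori(yaw))
env.move_linear(np.array([p[0],p[1],.043]),.12);env.clamp(60);st('grip')
env.move_linear(np.array([p[0],p[1],.14]),.15);s=st('lift')
t,z=down((0,0),.020,1,-.0005);st('in')
E
```

```text
[0.54781302 0.34996706 1.57781897] 1.1099391882424992
grip 11.2 pos [0.5482 0.3501 0.0434] F [0.5 0.6 5.5] op 0.0305 g 61.6 j6 0.47
lift 12.0 pos [0.5472 0.3497 0.1389] F [ 0.7 -0.3 -1.6] op 0.0302 g 60.7 j6 0.47
above 13.9 pos [0.5429 0.0165 0.1059] F [ 0.9  0.2 -0.7] op 0.0304 g 60.8 j6 -1.6
try 0 0 hit True dz -0.0001
in 15.0 pos [0.5433 0.0164 0.0309] F [1.5 1.3 1.8] op 0.0305 g 63.1 j6 -1.6
```

Module 1 went straight home. I'll release it and look at the two nearby modules.

```bash
python3 - <<'E'
from fit import *
env.gripper_open();s=st('open')
env.move_linear(np.array(s['tool_pos'])+[0,0,.07],.25)
env.reach(np.array([.48,.085,.16]),ori(np.pi/2));wrist('wc');st()
i=cv2.imread('pics/wc.png')
cv2.imwrite('pics/wc2.png',cv2.resize(i[60:360,180:580],(800,600),interpolation=cv2.INTER_CUBIC))
E
```

```text
open 15.6 pos [0.5431 0.0162 0.0311] F [-0.2  0.3 -1. ] op 0.0852 g 0.0 j6 -1.6
 16.6 pos [0.4798 0.085  0.1594] F [ 0.   0.2 -0.1] op 0.0854 g 0.0 j6 -1.52
```

View pics/wc2.png

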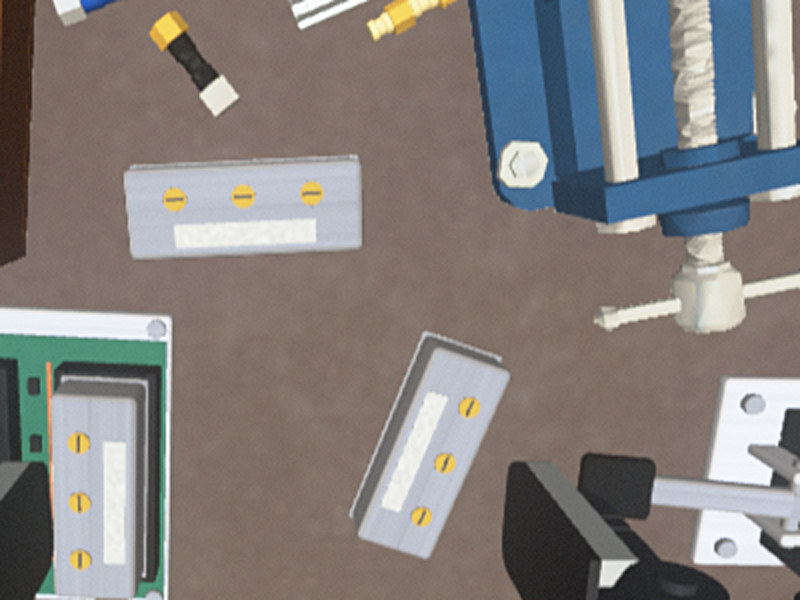

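The view shows module 1 seated. The loose modules' tops have crop corners (125,171), (359,159), (361,246), (132,258) and (434,346), (509,373), (428,557), (358,535). I'll plug the first into socket 3 and the second into socket 4.

```bash
cat >> fit.py <<'E'
def pick(p,off):
    yaw=p[2]-np.pi/2 if abs(p[2]-np.pi/2)<.9 else p[2]+np.pi/2
    env.reach(np.array([p[0],p[1],.11]),ori(yaw))
    env.move_linear(np.array([p[0],p[1],off]),.12,guard=25);env.clamp(60);st('grip')
    env.move_linear(np.array([p[0],p[1],.12]),.2);return st('lift')
E
python3 - <<'E'
from fit import *
c=load('wc')
f=lambda a,p0:fitc(c,np.array(a)/2+[180,60],.084,.032,.033,p0)
pc,e=f([(125,171),(359,159),(361,246),(132,258)],P['mC']);print(pc,e)
pb,e=f([(434,346),(509,373),(428,557),(358,535)],[.527,.14,-.4]);print(pb,e)
pick(pc,.020);t,z=down((0,0),.020,3,-.0005);s=st('in')
if t is not None and z<.002:
    env.gripper_open();env.move_linear(np.array(s['tool_pos'])+[0,0,.07],.25)
    np.savez('mb.npz',pb=pb)
E
```

```text
[0.43469235 0.07336922 1.62153852] 1.510534158741983
[ 0.52838664  0.14424311 -0.32535473] 1.442034294553559
grip 19.4 pos [0.4348 0.0734 0.0204] F [-1.2 -0.3 12.5] op 0.0308 g 58.3 j6 -0.02
lift 20.0 pos [0.4344 0.0734 0.1195] F [-0.7  1.1 -1.5] op 0.0304 g 59.5 j6 -0.02
above 21.7 pos [ 0.5369 -0.0993  0.1055] F [ 0.6 -0.2 -1.1] op 0.0303 g 59.5 j6 -1.82
try 0 0 hit True dz -0.0002
in 22.8 pos [ 0.5377 -0.0997  0.0308] F [0.6 1.  1.3] op 0.0304 g 61.7 j6 -1.82
```

```bash
python3 - <<'E'
from fit import *
pb=np.load('mb.npz')['pb']
pick(pb,.025);t,z=down((0,0),.025,4,.005);s=st('in')
if t is not None:
    env.gripper_open();s=st('open');press(t,4)
    env.reach(np.array([.43,.37,.16]),ori(np.pi/2));wrist('wa');st()
    i=cv2.imread('pics/wa.png')
    cv2.imwrite('pics/wa2.png',cv2.resize(i[40:340,180:580],(800,600),interpolation=cv2.INTER_CUBIC))
E
```

```text
grip 26.2 pos [0.5286 0.1442 0.0255] F [-2.3 -1.9  9.4] op 0.0302 g 58.5 j6 -1.09
lift 26.8 pos [0.528  0.1442 0.1193] F [-0.4 -0.3 -0.4] op 0.0302 g 59.4 j6 -1.09
above 27.9 pos [ 0.5344 -0.1567  0.1105] F [ 0.7 -0.1 -0.9] op 0.0303 g 59.4 j6 -1.92
try 0 0 hit False dz 0.0047
in 29.0 pos [ 0.5343 -0.1576  0.0407] F [-0.1  0.2 -0.4] op 0.0302 g 59.4 j6 -1.92
open 29.6 pos [ 0.5346 -0.1577  0.041 ] F [ 0.2  0.1 -0.9] op 0.0851 g 0.0 j6 -1.92
press True 31.3 pos [ 0.5341 -0.1575  0.044 ] F [-2.6  1.  13.7] op -0.0003 g 7.4 j6 -1.92
 33.7 pos [0.4306 0.3693 0.1599] F [-0.4  0.6  0.2] op 0.0 g 0.0 j6 -0.97
```

View pics/wa2.png

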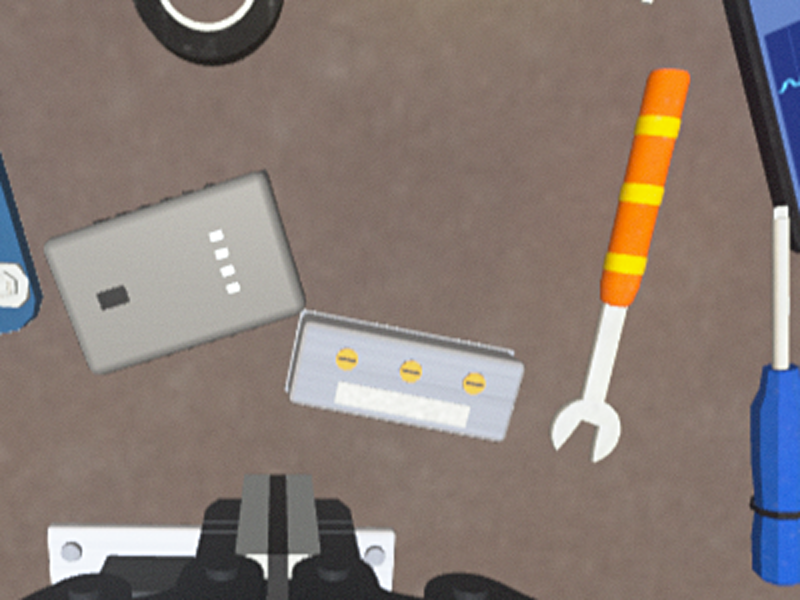

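Module 4 is home (press height 0.044). In this view the last module's top corners are (303,320), (523,362), (502,441), (290,403), and the battery is undisturbed at (175,272). I'll plug that module into socket 2.

```bash
python3 - <<'E'
from fit import *
c=load('wa')
pa,e=fitc(c,np.array([(303,320),(523,362),(502,441),(290,403)])/2+[180,40],.084,.032,.033,P['mA']);print(pa,e)
# battery too (top z .0475)
q,e=fitc(c,np.array([(45,245),(265,172),(304,305),(95,374)])/2+[180,40],.080,.050,.0475,P['bat']);print('bat',q,e);np.savez('bat.npz',q=q)
env.gripper_open()
pick(pa,.025);t,z=down((0,0),.025,2,.005);s=st('in')
if t is not None:
    env.gripper_open();s=st('open');press(t,2)
    env.reach(np.array([.47,-.10,.2]),ori(np.pi/2));wrist('wf');st()
    i=cv2.imread('pics/wf.png')
    cv2.imwrite('pics/wf2.png',cv2.resize(i[60:360,80:480],(800,600),interpolation=cv2.INTER_CUBIC))
E
```

```text
[0.43438676 0.41610746 1.38434612] 1.1932502402188965
bat [0.39370788 0.33502833 1.87969152] 2.8543834899118634
grip 37.5 pos [0.4345 0.4162 0.0255] F [-1.3 -1.3  8.1] op 0.0299 g 58.7 j6 0.85
lift 38.2 pos [0.434  0.4158 0.1192] F [-0.6 -1.2 -1.9] op 0.0299 g 59.4 j6 0.85
above 40.4 pos [ 0.54   -0.0414  0.1109] F [-0.7 -0.8 -0.9] op 0.03 g 59.5 j6 -1.71
try 0 0 hit False dz 0.0048
in 41.5 pos [ 0.541  -0.042   0.0408] F [ 5.2 -0.1 -3.6] op 0.0297 g 59.5 j6 -1.71
open 42.1 pos [ 0.54   -0.0418  0.041 ] F [-0.3 -0.6 -0.2] op 0.0857 g 0.0 j6 -1.71
press True 43.8 pos [ 0.5396 -0.0417  0.044 ] F [-1.8 -0.  14.2] op -0.0001 g 7.4 j6 -1.71
 44.8 pos [ 0.4699 -0.0997  0.1988] F [ 1.2 -0.5 -0.5] op 0.0001 g 0.0 j6 -1.9
```

View pics/wf2.png

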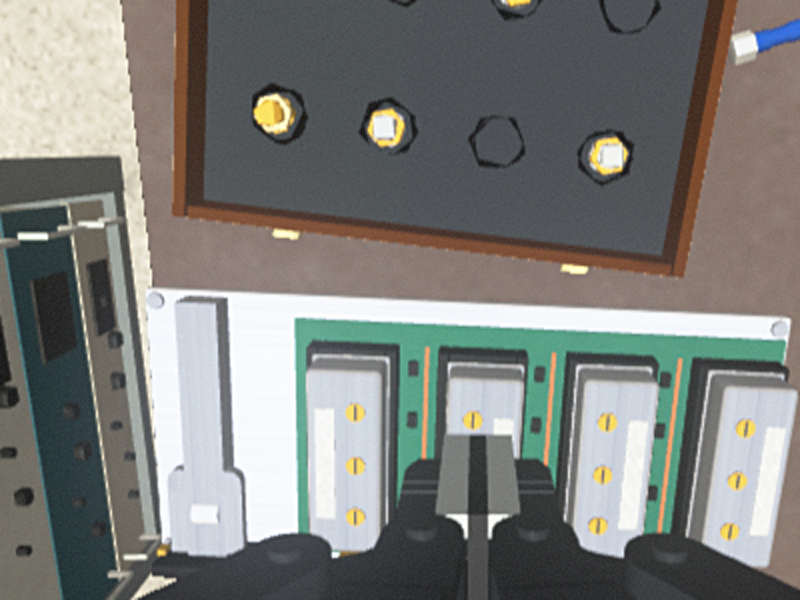

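All four modules sit in their sockets. The rail's front end is at crop (200,298), its roller is at (205,514), and the wooden box corner near the rail is at (180,210). I'll triangulate those from both views.

```bash
python3 - <<'E'
from fit import *
b=load('wb');f=load('wf');bp=P['board']
def tri(p,q):
    A=[];r=[]
    for c,u in((b,p),(f,q)):
        T=c['cam_to_world'];o=T[:3,3];d=ray(c,u,0)-o;d/=np.linalg.norm(d);M=np.eye(3)-np.outer(d,d);A.append(M);r.append(M@o)
    return np.linalg.lstsq(np.vstack(A),np.hstack(r),rcond=None)[0]
def loc(w):
    co,si=np.cos(bp[2]),np.sin(bp[2]);v=w[:2]-bp[:2];return np.round([co*v[0]+si*v[1],-si*v[0]+co*v[1],w[2]],4)
for n,p,q in [('box',(133,101),(170,166)),('boxR',(398,134),(418,197)),('roller',(153.2,265),(182.5,317)),('front',(148.8,150.8),(180,209))]:
    w=tri(p,q);print(n,np.round(w,3),'board',loc(w))
print('front@24',loc(ray(b,(148.8,150.8),.024)),loc(ray(f,(180,209),.024)))
for z in(.024,.026):print('roller',loc(ray(b,(153.2,265),z)),loc(ray(f,(182.5,317),z)))
print('flange front?',loc(ray(b,(155,240.5),.024)),'stop',loc(ray(b,(155,286),.03)),loc(ray(b,(155,286),.045)))
E
```

```text
box [ 0.43  -0.222  0.033] board [-0.1017 -0.1199  0.0334]
boxR [ 0.455 -0.016  0.029] board [-0.086   0.0865  0.0287]
roller [ 0.568 -0.226  0.025] board [ 0.0363 -0.1181  0.0249]
front [ 0.469 -0.224  0.013] board [-0.0627 -0.1201  0.0128]
front@24 [-0.0632 -0.1159  0.024 ] [-0.0654 -0.1155  0.024 ]
roller [ 0.0368 -0.1188  0.024 ] [ 0.0366 -0.1182  0.024 ]
roller [ 0.0361 -0.118   0.026 ] [ 0.0355 -0.1174  0.026 ]
flange front? [ 0.0139 -0.1158  0.024 ] stop [ 0.0544 -0.1159  0.03  ] [ 0.0477 -0.1092  0.045 ]
```

The roller is at board x≈0.0365, so home is at board x≈0.0165 and entry is at −0.0315. The box is 33 mm high and clear of the battery's path. I'll check that the battery hasn't moved, then pick it and set it on the rail.

```bash
python3 - <<'E'
from fit import *
q=np.load('bat.npz')['q'];off=.032
env.gripper_open()
env.reach(np.array([.43,.37,.16]),ori(np.pi/2));c=wrist('wg')
a=cv2.imread('pics/wa.png')[115:235,195:335];m=cv2.minMaxLoc(cv2.matchTemplate(c['img'],a,cv2.TM_CCOEFF_NORMED));print(m)
if m[1]<.9 or abs(m[3][0]-195)>2 or abs(m[3][1]-115)>2: raise SystemExit('moved')
yaw=q[2]-np.pi/2
env.reach(np.array([q[0],q[1],.12]),ori(yaw))
env.move_linear(np.array([q[0],q[1],off]),.12,guard=25);env.clamp(100);st('grip')
env.move_linear(np.array([q[0],q[1],.16]),.2);st('lift')
def W(x,z): return place(P['board'],np.array([[x,-.118,z]]))[0]
o=ori(P['board'][2]-np.pi/2)
env.reach(W(-.033,.16),o);s=st('above')
wrist('wh')
i=cv2.imread('pics/wh.png');cv2.imwrite('pics/wh2.png',i[:,:])
E
```

```text
(-0.39156514406204224, 0.9400882720947266, (224, 178), (195, 115))
grip 49.9 pos [0.394  0.3352 0.033 ] F [-3.  -1.7 19.3] op 0.0474 g 100.9 j6 0.28
lift 50.7 pos [0.3932 0.3346 0.1591] F [-1.6 -0.5 -4.4] op 0.0472 g 103.4 j6 0.28
above 52.7 pos [ 0.4986 -0.2222  0.16  ] F [ 0.3 -0.  -4.6] op 0.0471 g 103.4 j6 1.09
```

View pics/wh2.png

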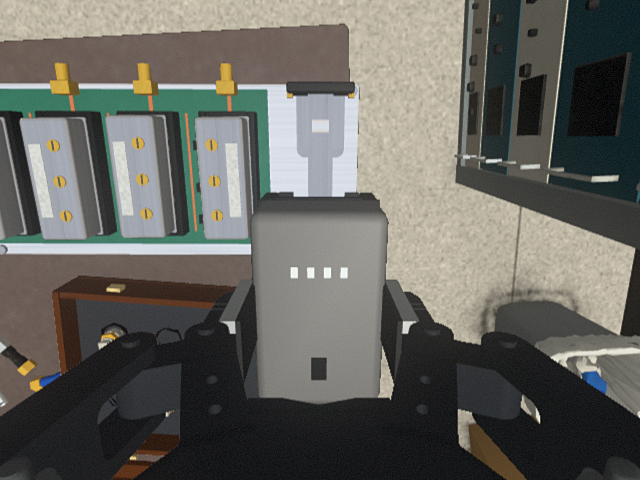

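The battery is held straight, leading end (white marks) toward the stop, sides at x = 253 and 386. I'll lower it and slide it back.

```bash
python3 - <<'E'
from fit import *
bp=P['board'];c=load('wh')
def loc(w):
    co,si=np.cos(bp[2]),np.sin(bp[2]);v=np.array(w)[:2]-bp[:2];return np.round([co*v[0]+si*v[1],-si*v[0]+co*v[1],w[2]],4)
for v in(200,214):print('nose',loc(ray(c,(319,v),.172)))
def W(x,z): return place(bp,np.array([[x,-.118,z]]))[0]
print(env.move_linear(W(-.033,.065),.15))
h=env.move_linear(W(-.033,.0435),.05,guard=10);s=st('set %s'%h)
z=s['tool_pos'][2]
if z<.048:
    h=env.move_linear(W(-.002,z+.0003),.06,guard=20);s=st('slide1 %s'%h);print(loc(s['tool_pos']))
    h=env.move_linear(W(.020,z+.0003),.04,guard=35);s=st('slide2 %s'%h);print(loc(s['tool_pos']))
E
```

```text
nose [ 0.0092 -0.118   0.172 ]
nose [ 0.0042 -0.118   0.172 ]
False
set True 54.0 pos [ 0.4985 -0.223   0.0446] F [-2.9  0.4 13.7] op 0.0473 g 105.4 j6 1.09
slide1 False 54.7 pos [ 0.5298 -0.2246  0.045 ] F [1.8 0.7 2.4] op 0.0471 g 104.3 j6 1.11
[-0.0016 -0.1181  0.045 ]
slide2 False 55.4 pos [ 0.5515 -0.2255  0.0448] F [-1.5  0.2 -1.5] op 0.0472 g 104.1 j6 1.13
[ 0.0201 -0.118   0.0448]
```

```bash
python3 - <<'E'
from fit import *
bp=P['board']
def W(x,z): return place(bp,np.array([[x,-.118,z]]))[0]
for x in np.arange(.0205,.0281,.0005):
    h=env.move_linear(W(x,.045),.02,guard=22);s=env.get_state();print(round(x,4),h,np.round(s['ft_force'],1),round(s['opening'],4))
    if h: break
wrist('wi');st()
cv2.imwrite('pics/wi2.png',cv2.resize(cv2.imread('pics/wi.png')[60:360,150:550],(800,600),interpolation=cv2.INTER_CUBIC))
E
```

```text
0.0205 False [-2.9 -0.5 -1.7] 0.0474
0.021 False [-6.5 -2.1  0.5] 0.0474
0.0215 False [-9.1 -2.4  3.2] 0.0475
0.022 False [-13.   -1.9   5.5] 0.0472
0.0225 False [-17.5  -3.4   8.2] 0.0472
0.023 False [-20.4  -3.8  10.6] 0.0474
0.0235 False [-23.2  -3.9  12.5] 0.0472
0.024 False [-26.1  -4.6  16.3] 0.0472
0.0245 False [-28.7  -5.5  17.8] 0.0468
0.025 False [-33.   -6.5  20.9] 0.0471
0.0255 False [-36.   -6.7  23.1] 0.0474
0.026 False [-38.4  -7.   25.9] 0.0474
0.0265 False [-42.1  -8.4  28.4] 0.0474
0.027 False [-44.6  -8.8  30.4] 0.0476
0.0275 False [-48.9  -9.2  32.3] 0.0471
0.028 False [-52.1 -10.5  35. ] 0.0474
 59.4 pos [ 0.5519 -0.2252  0.0448] F [-51.3  -9.3  35.6] op 0.0473 g 108.3 j6 1.14
```

Contact has been firm at 0.0205 (the stop). I'll back off to the detent position, release and look.

```bash
python3 - <<'E'
from fit import *
bp=P['board']
def W(x,z,y=-.118): return place(bp,np.array([[x,y,z]]))[0]
env.move_linear(W(.0192,.045),.02);st('back')
env.gripper_open();st('open')
env.move_linear(W(.019,.13),.15)
env.reach(W(-.06,.17,-.10),ori(bp[2]-np.pi/2));wrist('wj');st()
cv2.imwrite('pics/wj2.png',cv2.resize(cv2.imread('pics/wj.png')[0:360,100:580],(800,600),interpolation=cv2.INTER_CUBIC))
E
```

```text
back 60.0 pos [ 0.551  -0.2255  0.045 ] F [-0.6 -1.  -3.5] op 0.0475 g 103.7 j6 1.13
open 60.5 pos [ 0.5507 -0.2255  0.0451] F [ 0.6  0.1 -0.4] op 0.0853 g 0.0 j6 1.13
 61.7 pos [ 0.4723 -0.2038  0.1695] F [-0.3  0.2 -0.3] op 0.0854 g 0.0 j6 1.09
```

View pics/wj2.png

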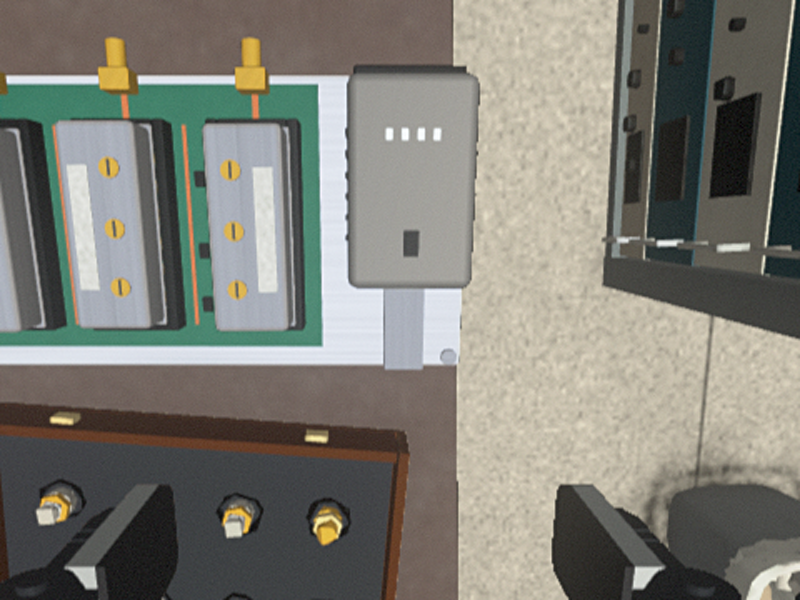

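The picture shows the battery on the rail against the stop, straight, with its top at crop (348,73)–(474,287). One quick number check before I hand in.

```bash
python3 - <<'E'
from fit import *
bp=P['board'];c=load('wj')
p,e=fitc(c,np.array([(347,73),(478,77),(471,287),(349,287)])*.6+[100,0],.080,.050,.059,[*place(bp,np.array([[.0165,-.118,0]]))[0][:2],bp[2]])
co,si=np.cos(bp[2]),np.sin(bp[2]);v=p[:2]-bp[:2];print('battery board xy',co*v[0]+si*v[1],-si*v[0]+co*v[1],'dyaw',p[2]-bp[2],e)
m=np.array([(203,124),(285,124),(298,330),(216,331)])*.6+[100,0]
p,e=fitc(c,m,.084,.032,.044,[*seat(4)[:2],bp[2]]);print('m@4',p-[*seat(4)[:2],bp[2]],e)
E
```

```text
battery board xy 0.016922792204050657 -0.11841861521838748 dyaw -0.000391949121987388 1.95591239908403
m@4 [-0.0003748  -0.00241745  0.01456987] 1.3876552684042784
```

```bash
python3 -c "
from plant import env
print(env.close_job())"
```

```text
the job is handed in; nothing more can be done
None
```

All four modules are plugged home in the board, the battery is on the shoe at its detent position (measured about 0.4 mm from home), and the job was handed in at about 62 s; no verdict was returned.

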